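# Offer the screwdriver up to the loose screw

## Robot

A 7-joint arm with a two-finger parallel gripper is mounted at the origin on the work surface. World frame = base frame: x ahead of the robot, y to its left, z up, the work surface at z = 0. Lengths are in m, angles in rad, forces in N, time in s.
With the tool pointing down it reaches from about 0.4 to 0.85 m from the base axis. Payload 10.4 kg.
Tool frame: the origin (TCP) lies at the very end of the fingers, on their centre line; the grasp point (between the pads) lies 19 mm behind it (grip_point_offset is the distance from the TCP to the grasp point, in m); z points along the fingers, y is the line along which they close (so a half turn about z gives the same grasp; the last joint's range is limited). The gripper opens to 87 mm and grips with 3 to 60 N. Pads are 19 mm wide; open, the fingers measure 117 mm over their backs; the gripper's body (75 mm by 190 mm) begins 51 mm behind the grasp point.
Start: joints at [-1.262, 0.332, -0.065, 1.46, 0.022, 1.35, -0.088], TCP at [0.204, 0.591, 0.223] pointing down, gripper open.
Joint ranges: [-2.6, 2.6], [-0.5, 2.12], [-1.47, 1.34], [0.16, 2.42], [-1.27, 4.41], [0.06, 2.06], [-2.6, 2.6]. Speed limits (rad/s): [2.22, 2.22, 2.79, 2.79, 3.14, 3.14, 3.14].

## Interface

Orientations are given as a unit quaternion [x, y, z, w].
In Python, from bench import * gives the robot as it stands.
- The arm moves only by the tool play_rows, never from a script. Its argument "increments" is text: rows parted by semicolons, each of 7 numbers parted by spaces: the turn, a rotation vector about the tool's x, y, z in rad, then the shift along the tool's x, y, z in m, then the opening, from 0 (shut) to 1 (fully open). A call has 1 to 8 rows; each row is the pose to reach, as a shift and turn from the pose commanded when the call began, along the tool's axes at that moment; what a row does not reach only later rows make up. A row lasts 1/10 s, in which the tool goes at most 50 mm and 8.59 degrees, less where a joint would pass 70% of its speed; a pose out of reach is approached as far as the arm can. A call with a gripper value outside its range is refused whole. The fingers move at their own pace and stop on an object; "grip_force" is the grip in N (left out, the last holds). Time passes only in rows, so rows that repeat a pose let the fingers close. It gives the time, the measured TCP pose, the force, the opening and the grip force at its end, in the units of the state.
- read_state(): the state, without advancing time (a new reading comes with each control period).
- camera(name): name is "side" or "top"; returns a dict with "color" (384x512x3 uint8, red, green, blue), "fx", "fy", "cx", "cy" (pixels), "camera_from_world" (4x4, takes a point from world to camera coordinates). Camera axes: x right, y down, z forward; pixel columns grow to the right and rows downward; lengths in m; the calibration is good to about 2 mm. A picture is of the moment at which its call begins. There is no depth.
- close_job(): hands the job in; it is judged then, once.
The state is a dict: "time": time; "joint_positions": joint angles; "joint_vel": joint speeds; "joint_torque": joint torques, N m; "ee_pos": TCP position; "eef_rot": TCP orientation; "ft_force": force on the tool from outside, world axes, zero at the start; "torque": the same for the moment, N m; "width": finger opening in m; "grip_force": force on a finger pad.
Only numpy, scipy, OpenCV 4.12 (cv2) and the standard library are available. Lean on these libraries where they do the work, as an engineer would, in place of code of your own. Each camera call takes 0.05 s, during which the arm holds its last target. There are 200 camera calls.

## Task

One screw of the control console on the bench, the brass one, has worked loose and stands proud of the sloping panel. Draw the yellow-handled screwdriver up out of its rack, turn it square to the panel and hold it there ready to drive: blade towards the brass screw and in line with it, its point about a finger's width (15 mm) short of the screw head, touching neither screw nor console. Finish while still holding it steady in the air like that, and leave the other screwdrivers, the wrench and the parts tray as they are.

Things in the scene. Friction and masses are not known exactly. Their poses are not given: they have to be found in the camera images.
- driver: Screwdriver to use: yellow handle, black ribs, blade down in any of the rack's three holes. Origin on its axis at the handle's lower end (the shoulder resting on the rack); z runs from point to handle. Handle round, z 0 to 95 mm, 26 mm in diameter at z 22 to 85 (waist of 23 at z 13); 6 mm steel shank down to z -100 mm. 60 to 130 g, centre of mass in the handle's lower half.
- driver_tip (a point): The point of the yellow driver's blade, on its axis, 100 mm below the driver origin.
- rack: Blue steel bench rack, fixed. Origin under its centre on the bench. Top plate 60 (its x) by 250 mm (its y), upper face 120 mm above the bench, 12 mm thick, open beneath. Three 11 mm holes along its y at -75, 0, +75 mm, an upright screwdriver in each, shoulder on the plate; handles reach 215 mm above the bench, points hang 20 mm above it.
- console: Grey control console, fixed. Origin under its centre on the bench; 150 mm deep (its x), 200 wide (its y), 35 high in front (-x), 136 at the back. Its aluminium panel rises towards +x at 40 degrees, so the outward normal leans 40 degrees from vertical towards its -x. A screw at each panel corner: the brass one is one of the two upper ones (75 mm off centre), the other three are black, fully home.
- screw_head (a point): Centre of the top of the brass screw's head. The head is 16 mm in diameter and 5 mm thick with a cross recess, and stands 15 mm out from the panel. The point's z axis is the screw's axis, pointing outward, square to the panel (40 degrees from vertical); its y axis is the console's y. About 137 mm above the bench.
- red_driver: Red-handled screwdriver of the same shape and size, in another hole of the rack, to be left alone. Origin at the handle's lower end.
- black_driver: Black-handled screwdriver of the same shape and size, in another hole of the rack, to be left alone. Origin at the handle's lower end.
- wrench: Steel wrench 180 mm long, 8 mm thick, lying on the bench, to be left alone. Origin under its middle, length along its x.
- tray: Green open parts tray, 70 by 140 by 50 mm high, on the bench, to be left alone. Origin under its centre.

How it is judged:
On the way:
1. the yellow driver is drawn up out of the rack, its point above the rack's top, in the fingers (height (world z) of driver_tip above 0.125 m and contact force between the fingers and driver above 0.5 N and contact force between driver and rack below 0.1 N), for 0.1 s.
At the end, for the whole second after the job is handed in: Fingers hold the yellow driver still in the air, touching neither rack, console nor screw; its point 3 to 30 mm off the brass head and within 10 mm of the screw axis in the panel's two directions, blade towards the screw, axis within 0.2 rad of square to the panel (contact force between the fingers and driver above 0.5 N and height (world z) of driver_tip above 0.12 m and contact force between driver and rack below 0.1 N and contact force between driver and console below 0.1 N and contact force between driver and screw below 0.1 N and x of driver_tip in the frame of screw_head between -0.01 and 0.01 m and y of driver_tip in the frame of screw_head between -0.01 and 0.01 m and z of driver_tip in the frame of screw_head between 0.003 and 0.03 m and z of driver in the frame of screw_head above 0.09 m and angle between the z axis of driver and the z axis of screw_head, either way round below 0.2 rad and linear speed of driver below 0.03 m/s); the arm keeps its last pose, push and grip.
It fails at once if the red driver is disturbed (moved over 30 mm) (distance of red_driver from where it was at the start of the episode above 0.03 m).
It fails at once if the black driver is disturbed (moved over 30 mm) (distance of black_driver from where it was at the start of the episode above 0.03 m).
It fails at once if the wrench is disturbed (moved over 30 mm) (distance of wrench from where it was at the start of the episode above 0.03 m).
It fails at once if the parts tray is disturbed (moved over 30 mm) (distance of tray from where it was at the start of the episode above 0.03 m).
It fails at once if the driver is bumped against the console or the screw (over 5 N) (contact force between driver and console above 5 N or contact force between driver and screw above 5 N).
It also fails if it takes over 48 s, if anything falls off the work surface, if the arm or the gripper's body presses on something with over 40 N, if the wrist force passes 120 N, or if a joint passes its speed limit or range.

## Working session

There is one attempt and no reset: what is moved stays moved. The work goes in short steps, Python scripts to look and compute and a tool call to move; the robot and the scene stay as the last step left them, time stands still between calls to the robot, and variables do not carry over. Pictures are saved under pics/ and viewed, at most 10 in all, crops included, and the job is handed in when it is done.

Besides the shell and the picture viewer there is one more tool, called after "Call:" as name(argument=value, ...), one argument or row to a line, values as JSON. play_rows: Moves the arm, as the interface text tells. Its arguments: {"type":"object","properties":{"increments":{"type":"string"},"grip_force":{"type":"number"}},"required":["increments"]}

```bash
mkdir -p pics; ls; python3 - <<'E'
from bench import *
import cv2,numpy as np
for n in("top","side"):
    c=camera(n); cv2.imwrite(f"pics/{n}0.png",c["color"][:,:,::-1]); print(n,c["fx"],c["fy"],c["cx"],c["cy"],np.round(c["camera_from_world"],4).tolist())
print(read_state())
E
```

```text
pics
top 367.6240331746259 367.6240331746259 256.20859750355487 190.18563577302666 [[-0.0146, -0.9997, -0.0173, 0.03], [-0.9912, 0.0167, -0.1312, 0.6102], [0.1315, 0.0152, -0.9912, 0.9191], [0.0, 0.0, 0.0, 1.0]]
side 490.73205223080384 490.73205223080384 253.0217228855009 194.38837698614697 [[0.9458, -0.3248, 0.0029, -0.5702], [-0.1877, -0.5539, -0.8112, 0.218], [0.265, 0.7667, -0.5848, 0.9234], [0.0, 0.0, 0.0, 1.0]]
{'time': 0.1, 'joint_positions': array([-1.26155671,  0.33279797, -0.06471683,  1.46083514,  0.02158456,
        1.34989764, -0.08850096]), 'joint_vel': array([ 3.62570451e-06, -3.64782237e-03,  2.77072212e-05, -2.12633608e-03,
        4.33680912e-04,  2.62000989e-04, -1.40812136e-03]), 'joint_torque': array([ 8.61073077e-04, -6.24547577e+01,  2.41864845e-02, -3.90718031e+01,
       -6.15122588e-02,  3.66731803e-02,  7.41387248e-05]), 'ee_pos': array([0.20349267, 0.59058832, 0.22185082]), 'eef_rot': array([ 1.65144604e-01,  9.86269169e-01, -6.15822460e-04, -8.53589931e-05]), 'ft_force': array([-1.19414332,  0.48433073, -1.17911719]), 'torque': array([ 0.01140557,  0.01126293, -0.02424869]), 'grip_force': 0.0, 'width': 0.08690995221393959}
```

View pics/top0.png

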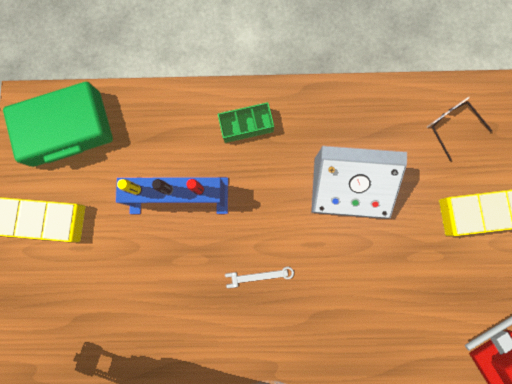

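View pics/side0.png

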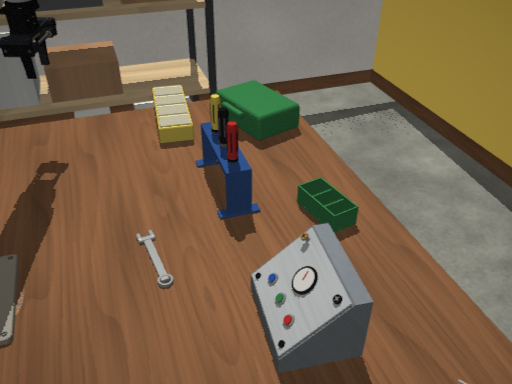

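The top view shows the yellow driver at (128,186), leftmost in the rack, and the brass screw at about (333,170). In the side view they are at (215,112) and (305,237). The console's panel faces the robot. I'll take masks and enlarged crops next.

```bash
cat > h.py <<'E'
from bench import *
import cv2,numpy as np
def ray(c,uv):
    T=np.array(c["camera_from_world"]);R=T[:3,:3];o=-R.T@T[:3,3]
    d=R.T@np.array([(uv[0]-c["cx"])/c["fx"],(uv[1]-c["cy"])/c["fy"],1]);return o,d/np.linalg.norm(d)
def plane(c,uv,z):
    o,d=ray(c,uv);return o+d*(z-o[2])/d[2]
def tri(a,ua,b,ub):
    A=np.zeros((3,3));r=np.zeros(3);rs=[ray(a,ua),ray(b,ub)]
    for o,d in rs:
        P=np.eye(3)-np.outer(d,d);A+=P;r+=P@o
    p=np.linalg.solve(A,r);return p,[np.linalg.norm((np.eye(3)-np.outer(d,d))@(p-o)) for o,d in rs]
def proj(c,p):
    q=np.array(c["camera_from_world"])@np.append(p,1);return np.array([c["fx"]*q[0]/q[2]+c["cx"],c["fy"]*q[1]/q[2]+c["cy"]])
def crop(c,x,y,w,h,s,name):
    cv2.imwrite("pics/"+name,cv2.resize(c["color"][y:y+h,x:x+w,::-1],None,fx=s,fy=s,interpolation=cv2.INTER_CUBIC))
E
python3 - <<'E'
from h import *
t=camera("top");s=camera("side")
a=cv2.resize(t["color"][140:225,305:415],(770,595),interpolation=cv2.INTER_CUBIC)[:,:,::-1]
cv2.imwrite("pics/cT.png",a)
crop(s,240,220,132,100,6,"cS.png")
crop(t,110,165,130,60,6,"rT.png")
for n,c,(x,y,w,h) in(("top",t,(110,170,40,30)),("side",s,(200,90,25,45))):
    hsv=cv2.cvtColor(c["color"],cv2.COLOR_RGB2HSV)[y:y+h,x:x+w]
    m=cv2.inRange(hsv,(22,120,80),(35,255,255)); p=np.argwhere(m)
    print(n,p.min(0)[::-1]+[x,y],p.max(0)[::-1]+[x,y],p.mean(0)[::-1]+[x,y],len(p))
    for r in np.unique(p[:,0]):print(r+y,p[p[:,0]==r,1].min()+x,p[p[:,0]==r,1].max()+x,end="; ")
    print()
E
```

```text
top [118 179] [140 193] [128.54166667 186.43055556] 216
179 122 124; 180 119 127; 181 119 129; 182 118 130; 183 118 131; 184 118 133; 185 118 135; 186 118 139; 187 119 140; 188 120 140; 189 121 140; 190 124 140; 191 127 140; 192 129 139; 193 133 138; 
side [210  94] [219 129] [214.27888446 109.5936255 ] 251
94 212 217; 95 211 218; 96 210 218; 97 210 219; 98 210 219; 99 210 219; 100 210 219; 101 210 219; 102 210 219; 103 210 219; 104 210 217; 105 210 217; 106 210 217; 107 210 217; 108 211 217; 109 211 217; 110 211 217; 111 211 217; 112 211 217; 113 211 217; 114 211 217; 115 211 217; 116 211 217; 117 211 217; 118 211 217; 119 211 217; 120 211 217; 121 211 217; 122 212 217; 123 212 217; 124 212 217; 125 212 217; 126 212 217; 127 212 217; 128 212 217; 129 214 217;
```

View pics/cT.png

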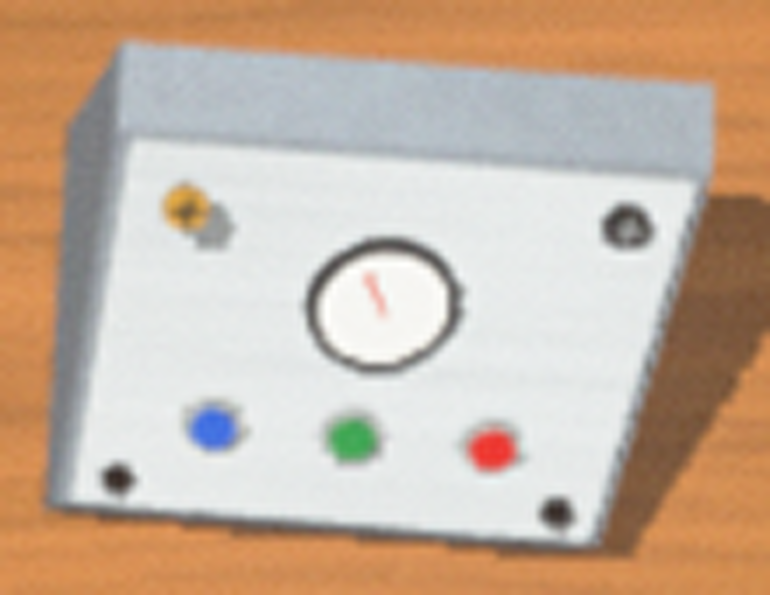

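View pics/cS.png

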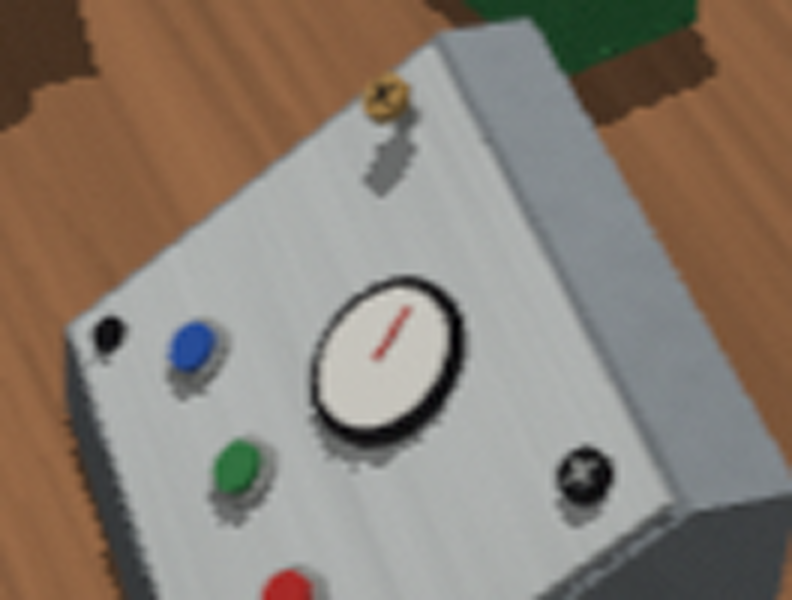

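View pics/rT.png

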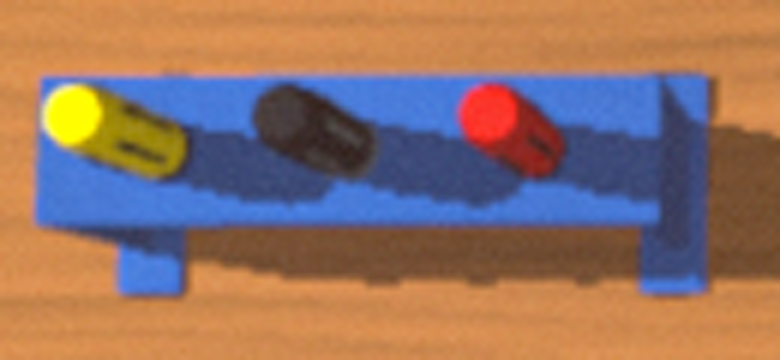

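Pixel positions in the crops: in the top view the brass head is at (186,207), the upper black screw at (627,226), and the lower black ones at (118,478) and (557,513). In the side view the brass head is at (384,96), with black screws at (109,335) and (585,476). In the rack crop the yellow, black and red cap centres are at (73,115), (285,112) and (490,115).

```bash
cat >> h.py <<'E'
def up(o,s,u): return ((np.array(u)+.5)/s-.5)+np.array(o)
E
python3 - <<'E'
from h import *
np.set_printoptions(precision=4,suppress=True)
t=camera("top");s=camera("side")
T=lambda u:up((305,140),7,u);S=lambda u:up((240,220),6,u)
b,e=tri(t,T((186,207)),s,S((384,96)));print("brass",b,e,"plane137",plane(t,T((186,207)),.137),plane(s,S((384,96)),.137))
k,e=tri(t,T((627,226)),s,S((585,476)));print("upblack",k,e)
l,e=tri(t,T((118,478)),s,S((109,335)));print("lowL",l,e)
rr=plane(t,T((557,513)),l[2]);print("lowR",rr)
for v in (plane(t,T((118,478)),l[2])-rr,):print("yaw",np.degrees(np.arctan2(-v[0],v[1])),np.linalg.norm(v))
bf=b.copy(); 
Y=plane(t,up((110,165),6,(73,115)),.215);K=plane(t,up((110,165),6,(285,112)),.215);Rd=plane(t,up((110,165),6,(490,115)),.215)
print(Y,K,Rd); d=Y-Rd;print("rackyaw",np.degrees(np.arctan2(-d[0],d[1])),np.linalg.norm(d))
print("side at y:",proj(s,Y),"mid",proj(s,Y-[0,0,.05]), "lower",plane(s,(214.2,118),.165))
o,dd=ray(s,(214.2,105))
st=read_state();print(st["time"])
E
```

```text
brass [ 0.6453 -0.1586  0.1352] [np.float64(0.000141281781413609), np.float64(0.00014128178141366944)] plane137 [ 0.6448 -0.1582  0.137 ] [ 0.6444 -0.1606  0.137 ]
upblack [ 0.6377 -0.309   0.1269] [np.float64(0.00024209625248303886), np.float64(0.00024209625248310736)]
lowL [ 0.5615 -0.1463  0.049 ] [np.float64(0.0005282796530935325), np.float64(0.0005282796530935577)]
lowR [ 0.5456 -0.3051  0.049 ]
yaw -5.508740495024845 0.1597234506303616
[0.6063 0.3066 0.215 ] [0.606  0.2303 0.215 ] [0.6037 0.1568 0.215 ]
rackyaw -0.9843462975518386 0.14990857339158603
side at y: [213.631   95.6741] mid [214.515  114.3132] lower [0.6002 0.2875 0.165 ]
0.3
```

```bash
cat >> h.py <<'E'
from scipy.spatial.transform import Rotation as Ro
np.set_printoptions(precision=4,suppress=True)
def inc(zax,yax,p):
    st=read_state();R0=Ro.from_quat(st["eef_rot"]);z=np.array(zax,float);z/=np.linalg.norm(z)
    y=np.array(yax,float);y-=z*(y@z);y/=np.linalg.norm(y)
    R=Ro.from_matrix(np.c_[np.cross(y,z),y,z])
    print("t",st["time"],"pos",st["ee_pos"],"q",st["joint_positions"],"F",st["ft_force"],"w",st["width"],st["grip_force"])
    print("INC",(R0.inv()*R).as_rotvec(),R0.inv().apply(np.array(p)-st["ee_pos"]))
YD=np.array([.6063,.3066]);SH=np.array([.645,-.159,.136]);psi=np.radians(-5.5)
N=np.array([-.6428*np.cos(psi),-.6428*np.sin(psi),.766]);PX=np.array([np.cos(psi),np.sin(psi),0])
E
python3 - <<'E'
from h import *
inc([0,0,-1],[1,-.017,0],[*YD,.30])
E
```

```text
t 0.3 pos [0.2035 0.5908 0.2223] q [-1.2616  0.3324 -0.0647  1.4604  0.0216  1.3499 -0.0885] F [-0.2138  0.1307 -0.0535] w 0.08678293680394149 0.0
INC [-0.0004  0.0003  1.256 ] [-0.4734 -0.1375 -0.0776]
```

Call:
play_rows(
  increments="0 0 0.1 0 0 -0.05 1; 0 0 0.25 0 0 -0.078 1; 0 0 1.256 -0.473 -0.1375 -0.078 1; 0 0 1.256 -0.473 -0.1375 -0.078 1; 0 0 1.256 -0.473 -0.1375 -0.078 1; 0 0 1.256 -0.473 -0.1375 -0.078 1; 0 0 1.256 -0.473 -0.1375 -0.078 1; 0 0 1.256 -0.473 -0.1375 -0.078 1",
)

```text
time: 1.1
ee_pos: [0.45, 0.4165, 0.3008]
eef_rot: [0.677, 0.736, 0.0, -0.0]
ft_force: [0.5, 0.7, -0.5]
width: 0.087
grip_force: 0.0
```

```bash
python3 - <<'E'
from h import *
inc([0,0,-1],[1,-.017,0],[*YD,.30])
E
```

```text
t 1.1 pos [0.45   0.4165 0.3008] q [-1.01    0.2766  0.2406  1.3808 -0.0655  1.4915 -0.6901] F [ 0.5083  0.6897 -0.4902] w 0.08697018514779363 0.0
INC [ 0.0002 -0.0005  0.1   ] [-0.1224  0.1466  0.0008]
```

Call:
play_rows(
  increments="0 0 0.1 -0.1224 0.1466 0 1; 0 0 0.1 -0.1224 0.1466 0 1; 0 0 0.1 -0.1224 0.1466 0 1; 0 0 0.1 -0.1224 0.1466 0 1; 0 0 0.1 -0.1224 0.1466 0 1; 0 0 0.1 -0.1224 0.1466 0 1; 0 0 0.1 -0.1224 0.1466 0 1; 0 0 0.1 -0.1224 0.1466 0 1",
)

```text
time: 1.9
ee_pos: [0.6046, 0.3104, 0.3007]
eef_rot: [0.71, 0.704, 0.0, -0.0]
ft_force: [-0.0, 0.2, -0.2]
width: 0.087
grip_force: 0.0
```

```bash
python3 - <<'E'
from h import *
inc([0,0,-1],[1,-.017,0],[*YD,.161])
E
```

```text
t 1.9 pos [0.6046 0.3104 0.3007] q [-0.7654  0.4427  0.3398  1.18   -0.1442  1.5414 -0.4608] F [-0.0119  0.2072 -0.2467] w 0.08703042684507242 0.0
INC [-0.0003 -0.0008  0.0082] [-0.0039  0.0018  0.1397]
```

Call:
play_rows(
  increments="0 0 0.008 -0.004 0.002 0 1; 0 0 0.008 -0.004 0.002 0.035 1; 0 0 0.008 -0.004 0.002 0.07 1; 0 0 0.008 -0.004 0.002 0.1 1; 0 0 0.008 -0.004 0.002 0.125 1; 0 0 0.008 -0.004 0.002 0.14 1; 0 0 0.008 -0.004 0.002 0.14 1; 0 0 0.008 -0.004 0.002 0.14 1",
)

```text
time: 2.7
ee_pos: [0.6079, 0.3053, 0.1617]
eef_rot: [0.714, 0.7, 0.001, 0.0]
ft_force: [-1.1, 0.7, 0.9]
width: 0.0871
grip_force: 0.0
```

```bash
python3 - <<'E'
from h import *
inc([0,0,-1],[1,-.017,0],[*YD,.161])
s=camera("side");crop(s,150,40,150,110,5,"g1.png")
E
```

```text
t 2.7 pos [0.6079 0.3053 0.1617] q [-0.7597  0.4972  0.3223  1.3938 -0.1588  1.2747 -0.4466] F [-1.1397  0.7247  0.8961] w 0.0870654739797172 0.0
INC [ 0.001  -0.0007 -0.0019] [ 0.0012 -0.0016  0.0007]
```

View pics/g1.png

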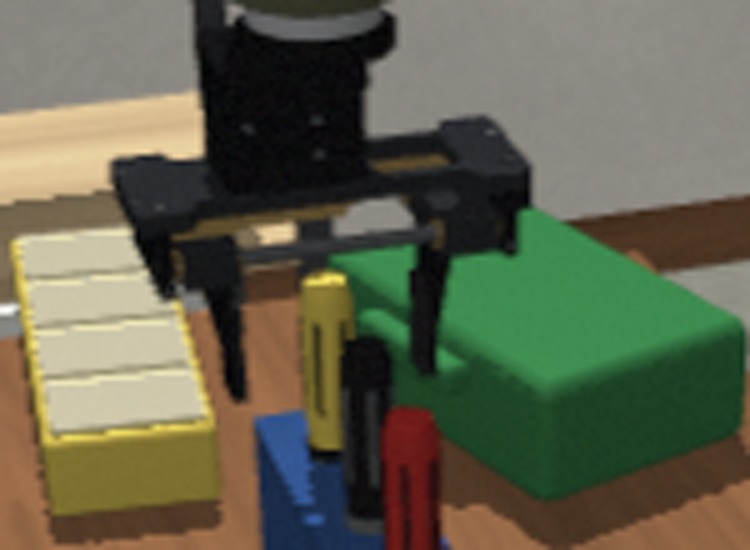

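The crop shows the fingers straddling the yellow handle, which stands at (328,340) between fingertips at (238,395) and (425,370). The other two handles are clear. Next I close.

Call:
play_rows(
  increments="0 0 0 0.001 -0.0015 0 0.5; 0 0 0 0.001 -0.0015 0 0.3; 0 0 0 0.001 -0.0015 0 0; 0 0 0 0.001 -0.0015 0 0; 0 0 0 0.001 -0.0015 0 0; 0 0 0 0.001 -0.0015 0 0; 0 0 0 0.001 -0.0015 0 0; 0 0 0 0.001 -0.0015 0 0",
  grip_force=40,
)

```text
time: 3.55
ee_pos: [0.606, 0.306, 0.1605]
eef_rot: [0.714, 0.7, 0.0, -0.0]
ft_force: [-0.1, 0.3, 0.2]
width: 0.031
grip_force: 0.0
```

Call:
play_rows(
  increments="0 0 0 0 0 0 0; 0 0 0 0 0 0 0; 0 0 0 0 0 0 0; 0 0 0 0 0 0 0; 0 0 0 0 0 0 0",
  grip_force=40,
)

```text
time: 4.05
ee_pos: [0.606, 0.3061, 0.1606]
eef_rot: [0.714, 0.7, 0.0, -0.0]
ft_force: [1.2, 0.6, 0.6]
width: 0.0254
grip_force: 40.0
```

Call:
play_rows(
  increments="0 0 0 0 0 -0.015 0; 0 0 0 0 0 -0.035 0; 0 0 0 0 0 -0.06 0; 0 0 0 0 0 -0.085 0; 0 0 0 0 0 -0.11 0; 0 0 0 0 0 -0.135 0; 0 0 0 0 0 -0.16 0; 0 0 0 0 0 -0.17 0",
)

```text
time: 4.85
ee_pos: [0.6065, 0.3061, 0.3344]
eef_rot: [0.714, 0.7, 0.002, 0.0]
ft_force: [-0.3, -0.4, -1.0]
width: 0.0249
grip_force: 40.0
```

```bash
python3 - <<'E'
from h import *
s=camera("side");t=camera("top");a=s["color"][0:140,150:290,::-1];b=t["color"][120:260,60:200,::-1]
cv2.imwrite("pics/l1.png",cv2.resize(np.hstack([a,b]),None,fx=2.8,fy=2.8,interpolation=cv2.INTER_CUBIC))
inc([0,0,-1],[1,-.017,0],[*YD,.33])
E
```

```text
t 4.95 pos [0.6065 0.3061 0.3325] q [-0.7581  0.4401  0.3479  1.1192 -0.1461  1.6024 -0.4653] F [-0.4411  0.0138 -1.4806] w 0.02507389539501625 39.999885560246184
INC [ 0.0025 -0.0016 -0.0021] [ 0.0005 -0.0002  0.0025]
```

View pics/l1.png

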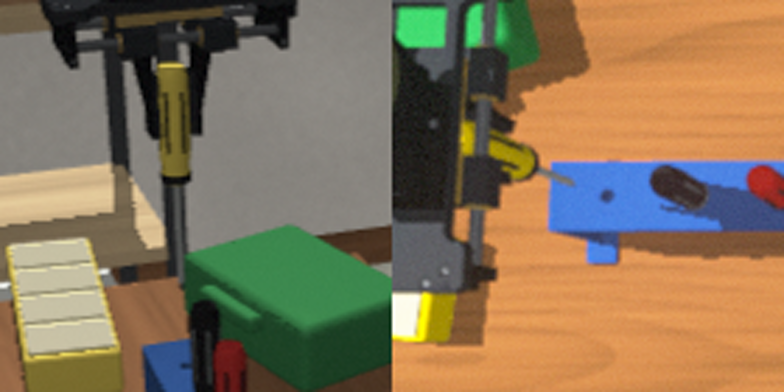

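Call:
play_rows(
  increments="0 0 0 0 0 -0.03 0; 0 0 0 0 0 -0.06 0; 0 0 0 0 0 -0.09 0; 0 0 0 0 0 -0.09 0",
)

```text
time: 5.35
ee_pos: [0.6066, 0.3061, 0.4235]
eef_rot: [0.714, 0.7, 0.002, 0.001]
ft_force: [0.2, -0.8, -0.7]
width: 0.0252
grip_force: 40.0
```

```bash
python3 - <<'E'
from h import *
inc([0,0,-1],[1,-.017,0],[.47,-.14,.42])
E
```

```text
t 5.35 pos [0.6066 0.3061 0.4235] q [-0.733   0.4727  0.3603  0.8865 -0.166   1.8013 -0.4673] F [ 0.2182 -0.8103 -0.741 ] w 0.025163660124964952 39.999858839437366
INC [ 0.0038 -0.0021 -0.002 ] [-0.4486 -0.1281  0.0021]
```

Call:
play_rows(
  increments="0 0 0 -0.015 -0.005 0 0; 0 0 0 -0.045 -0.015 0 0; 0 0 0 -0.08 -0.025 0 0; 0 0 0 -0.115 -0.035 0 0; 0 0 0 -0.15 -0.045 0 0; 0 0 0 -0.185 -0.055 0 0; 0 0 0 -0.22 -0.065 0 0; 0 0 0 -0.25 -0.07 0 0",
)

```text
time: 6.15
ee_pos: [0.5301, 0.0555, 0.4191]
eef_rot: [0.714, 0.7, -0.001, -0.001]
ft_force: [-0.4, 0.2, -1.1]
width: 0.025
grip_force: 40.0
```

Call:
play_rows(
  increments="0 0 0 -0.03 -0.01 0 0; 0 0 0 -0.06 -0.02 0 0; 0 0 0 -0.09 -0.03 0 0; 0 0 0 -0.12 -0.04 0 0; 0 0 0 -0.15 -0.05 0 0; 0 0 0 -0.18 -0.055 0 0; 0 0 0 -0.2 -0.058 0 0; 0 0 0 -0.2 -0.058 0 0",
)

```text
time: 6.95
ee_pos: [0.4682, -0.1445, 0.4192]
eef_rot: [0.715, 0.699, -0.001, -0.0]
ft_force: [-0.4, -0.2, -0.5]
width: 0.0254
grip_force: 40.0
```

```bash
python3 - <<'E'
from h import *
inc(-N,PX,SH+.27*N)
E
```

```text
t 6.95 pos [ 0.4682 -0.1445  0.4192] q [-0.4186 -0.0284  0.6154  1.4611  0.017   1.705   0.1752] F [-0.3557 -0.1913 -0.4983] w 0.025413779950189206 39.99945143703371
INC [-0.6993 -0.025   0.0694] [0.0022 0.0041 0.0764]
```

Call:
play_rows(
  increments="-0.05 0 0.005 0 0 0 0; -0.13 0 0.01 0 0 0 0; -0.23 -0.01 0.02 0 0 0 0; -0.33 -0.01 0.03 0 0 0 0; -0.43 -0.015 0.04 0 0 0.02 0; -0.53 -0.02 0.05 0 0 0.04 0; -0.63 -0.025 0.06 0 0 0.06 0; -0.7 -0.025 0.07 0.002 0.004 0.076 0",
)

```text
time: 7.75
ee_pos: [0.4678, -0.1318, 0.3645]
eef_rot: [0.695, 0.653, 0.207, 0.216]
ft_force: [-0.1, 1.2, -0.5]
width: 0.0255
grip_force: 40.0
```

Call:
play_rows(
  increments="0 0 0 0 0 0 0; 0 0 0 0 0 0 0",
)

```text
time: 7.95
ee_pos: [0.4678, -0.1341, 0.3673]
eef_rot: [0.696, 0.652, 0.207, 0.217]
ft_force: [0.3, 0.1, -0.4]
width: 0.0253
grip_force: 40.0
```

```bash
python3 - <<'E'
from h import *
inc(-N,PX,SH+.1556*N)
t=camera("top");s=camera("side")
a=cv2.resize(s["color"][130:290,220:400,::-1],None,fx=2.2,fy=2.2,interpolation=cv2.INTER_CUBIC);b=cv2.resize(t["color"][120:280,280:460,::-1],None,fx=2.2,fy=2.2,interpolation=cv2.INTER_CUBIC)
cv2.imwrite("pics/a1.png",np.hstack([a,b]))
E
```

```text
t 7.95 pos [ 0.4678 -0.1341  0.3673] q [-0.0197 -0.4989  0.1908  2.0499  0.0278  0.9767  0.1026] F [ 0.3475  0.1033 -0.3823] w 0.02527142744342926 39.99992027529515
INC [-0.0892 -0.0227  0.0224] [-0.0107  0.0003  0.1368]
```

View pics/a1.png

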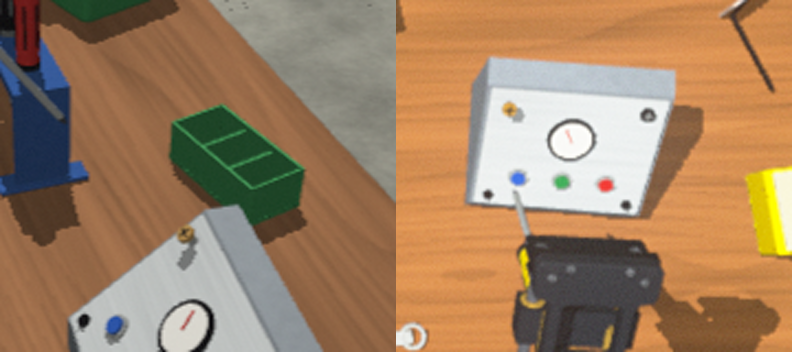

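The side view shows the tip at crop (62,118) and the top view at (515,191), with the blade aimed at the brass screw. Joint 2 sits at its limit, and moving forward relieves it. I'll go to about 40 mm short.

Call:
play_rows(
  increments="-0.01 0 0 -0.001 0 0.015 0; -0.02 -0.005 0.005 -0.003 0 0.035 0; -0.04 -0.01 0.01 -0.005 0 0.055 0; -0.06 -0.015 0.015 -0.007 0 0.075 0; -0.08 -0.02 0.02 -0.009 0 0.095 0; -0.089 -0.023 0.022 -0.0107 0 0.11 0; -0.089 -0.023 0.022 -0.0107 0 0.11 0; -0.089 -0.023 0.022 -0.0107 0 0.11 0",
)

```text
time: 8.85
ee_pos: [0.5312, -0.1462, 0.2785]
eef_rot: [0.694, 0.633, 0.231, 0.253]
ft_force: [-0.2, 0.3, -0.1]
width: 0.0249
grip_force: 40.0
```

```bash
python3 - <<'E'
from h import *
inc(-N,PX,SH+.1556*N)
st=read_state();Z=Ro.from_quat(st["eef_rot"]).apply([0,0,1]);tip=st["ee_pos"]+.1406*Z
t=camera("top");s=camera("side")
print("tip",tip,"s",proj(s,tip),"t",proj(t,tip),"dist",(tip-SH)@N,"lat",(tip-SH)-((tip-SH)@N)*N,"ang",np.arccos(-Z@N))
a=cv2.resize(s["color"][160:260,240:340,::-1],None,fx=4,fy=4,interpolation=cv2.INTER_CUBIC);b=cv2.resize(t["color"][150:250,300:400,::-1],None,fx=4,fy=4,interpolation=cv2.INTER_CUBIC)
cv2.imwrite("pics/a2.png",np.hstack([a,b]))
E
```

```text
t 8.85 pos [ 0.5312 -0.1462  0.2785] q [-0.044  -0.3611  0.2377  2.1882  0.0126  0.6089  0.1102] F [-0.1572  0.2726 -0.1148] w 0.02488626135048671 39.99995244783349
INC [ 0.0014 -0.0034  0.0036] [-0.0019 -0.0039  0.0271]
tip [ 0.6214 -0.1544  0.1709] s [291.4515 221.6113] t [332.6676 176.5533] dist 0.04211642775263532 lat [0.0033 0.002  0.0026] ang 0.008098924970685515
```

View pics/a2.png

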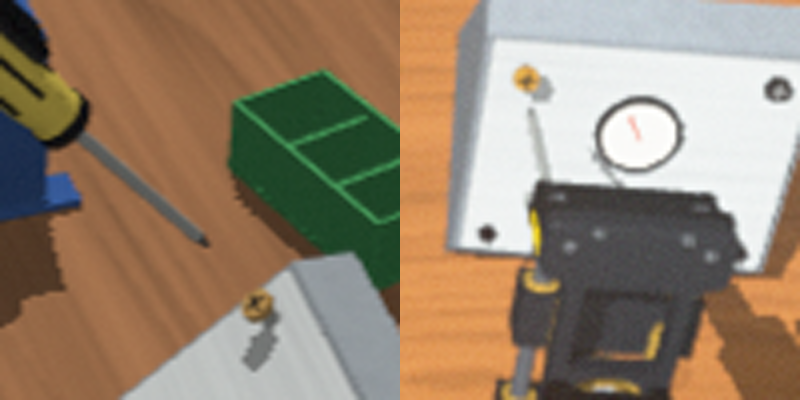

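The tip is at crop (206,243) in the side view and (530,110) in the top view. The screw is at (257,302) and (526,78). I'll measure the tip-to-screw vector directly by triangulating both.

```bash
python3 - <<'E'
from h import *
t=camera("top");s=camera("side")
P,e=tri(t,up((300,150),4,(130,110)),s,up((240,160),4,(206,243)))
Q,f=tri(t,up((300,150),4,(126,78)),s,up((240,160),4,(257,302)))
d=P-Q;print(P,Q,e[0],f[0],"rel x,y,z",d@np.array([PX[0]*.766,PX[1]*.766,.6428]),d@np.cross(N,PX)/.766,d@N)
st=read_state();R=Ro.from_quat(st["eef_rot"])
print("shift to 15mm",R.inv().apply(Q+.015*N-P))
inc(-N,PX,SH+.1556*N)
E
```

```text
[ 0.6205 -0.153   0.1727] [ 0.6455 -0.1585  0.136 ] 0.0007088632259402297 0.00047444583475694834 rel x,y,z 0.004111490940245947 0.003061260500664131 0.04438809340303667
shift to 15mm [-0.0031 -0.0042  0.0294]
t 9.05 pos [ 0.531  -0.1474  0.2791] q [-0.0407 -0.3622  0.2367  2.1885  0.012   0.6079  0.1108] F [-0.2662 -0.1266 -0.9139] w 0.02558146616372644 40.000004625180736
INC [ 0.0032 -0.0019  0.0019] [-0.0006 -0.0043  0.0277]
```

Both estimates agree, so I'll move by (-0.002, -0.004, 0.028).

Call:
play_rows(
  increments="0 0 0 -0.001 -0.002 0.005 0; 0 0 0 -0.002 -0.004 0.011 0; 0 0 0 -0.002 -0.004 0.017 0; 0 0 0 -0.002 -0.004 0.023 0; 0 0 0 -0.002 -0.004 0.028 0; 0 0 0 -0.002 -0.004 0.028 0; 0 0 0 -0.002 -0.004 0.028 0; 0 0 0 -0.002 -0.004 0.028 0",
)

```text
time: 9.85
ee_pos: [0.5454, -0.1512, 0.2541]
eef_rot: [0.695, 0.632, 0.231, 0.254]
ft_force: [0.4, -0.1, -0.6]
width: 0.0255
grip_force: 40.0
```

```bash
python3 - <<'E'
from h import *
inc(-N,PX,SH+.1556*N)
t=camera("top");s=camera("side")
a=cv2.resize(s["color"][180:260,250:330,::-1],None,fx=5,fy=5,interpolation=cv2.INTER_CUBIC);b=cv2.resize(t["color"][140:220,300:380,::-1],None,fx=5,fy=5,interpolation=cv2.INTER_CUBIC)
cv2.imwrite("pics/a3.png",np.hstack([a,b]))
E
```

```text
t 9.85 pos [ 0.5454 -0.1512  0.2541] q [-0.0587 -0.302   0.2646  2.1996 -0.0099  0.538   0.1353] F [ 0.4376 -0.1006 -0.6099] w 0.02546725201301544 39.9999646958895
INC [ 0.0021 -0.0014  0.0014] [ 0.0017  0.0006 -0.0009]
```

View pics/a3.png

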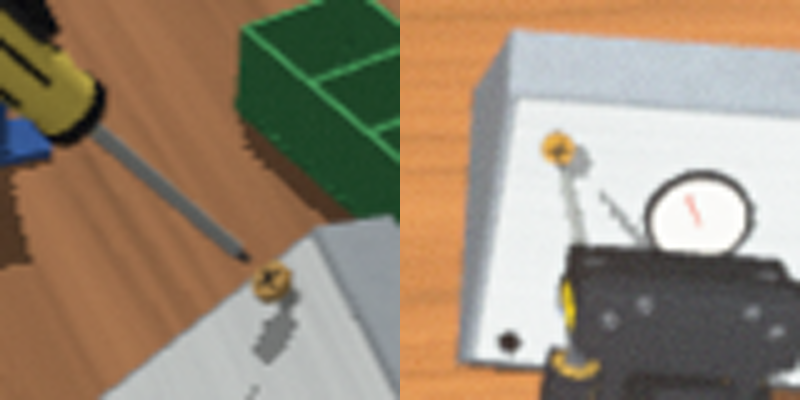

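The point is at side crop (246,260) and the screw head at (270,281), a gap of about 14 mm. The shank's extension runs through the head in both views. I'll let it settle and hand in.

Call:
play_rows(
  increments="0 0 0 0 0 0 0; 0 0 0 0 0 0 0; 0 0 0 0 0 0 0; 0 0 0 0 0 0 0",
)

```text
time: 10.35
ee_pos: [0.5454, -0.1512, 0.254]
eef_rot: [0.695, 0.632, 0.231, 0.254]
ft_force: [0.7, -0.1, -1.6]
width: 0.0251
grip_force: 40.0
```

```bash
python3 - <<'E'
from h import *
inc(-N,PX,SH+.1556*N)
print(close_job())
E
```

```text
t 10.35 pos [ 0.5454 -0.1512  0.254 ] q [-0.0587 -0.3019  0.2647  2.1998 -0.0099  0.5379  0.1353] F [ 0.7111 -0.0611 -1.6207] w 0.025146253063366118 39.99964936519973
INC [ 0.0019 -0.0014  0.0014] [ 0.0018  0.0007 -0.001 ]
the job is handed in; nothing more can be done
None
```

I handed the job in at 10.35 s with the yellow driver held still and square to the panel, its point about 14 mm short of the brass screw and in line with it; no verdict came back.

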